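# Free the gummed board shuttle, run it home in the inspection box and clamp it

## Robot

A 6-joint arm with a two-finger parallel gripper is mounted at the origin on the work surface. World frame = base frame: x ahead of the robot, y to its left, z up, the work surface at z = 0. Lengths are in m, angles in rad, forces in N, time in s.
With the tool pointing down it reaches from about 0.35 to 0.775 m from the base axis. Payload 7.3 kg.
Tool frame: the origin (TCP) lies at the centre of the arm's flange, where the gripper is bolted on; the fingertips stand 178 mm ahead of it and the grasp point (between the pads) lies 159 mm ahead of it; z points along the fingers, y is the line along which they close (so a half turn about z gives the same grasp; the last joint's range is limited). The gripper opens to 92 mm and grips with 3 to 60 N. Pads are 19 mm wide; open, the fingers measure 130 mm over their backs; the gripper's body (75 mm by 190 mm) begins 47 mm behind the grasp point.
Start: joints at [-0.146, 0.342, 1.524, -0, 1.275, -0.146], TCP at [0.525, 0, 0.405] pointing down, gripper open.
Joint ranges: [-2.53, 2.53], [-0.77, 2.02], [0.04, 2.7], [-1, 4.14], [0.28, 2.66], [-3.11, 3.11]. Speed limits (rad/s): [2.57, 2.57, 3.14, 3.14, 3.14, 3.14].

## Interface

Orientations are given as [roll, pitch, yaw] about the fixed x, y, z axes, in that order (R = Rz(yaw) Ry(pitch) Rx(roll)).
In Python, from cell import robot gives the robot as it stands.
- The arm moves only by the shell command python3 drive.py [OPENING] [FORCE], which reads ROWS from standard input. ROWS is one flat JSON list of numbers that holds 1 to 8 rows one after another, with no inner brackets; each row has 6 numbers: dx, dy, dz in m, then a rotation vector rx, ry, rz in rad; each row shifts and turns the commanded pose from where the row before left it, along the tool's axes as they then stand; what a row does not reach is not made up. A row lasts 1/12 s, in which the tool goes at most 0.0417 m and 0.125 rad, less where a joint would pass 70% of its speed; a pose out of reach is approached as far as the arm can. OPENING is the finger opening in m, set as the command begins (- or left out keeps the last). The fingers move at their own pace and stop on an object; FORCE is the grip in N (left out, the last holds). Time passes only in rows, so rows that do not move let the fingers close. It prints the time, the measured TCP pose, the force, the opening and the grip force at its end. Input that does not fit is refused with a message, and nothing moves.
- robot.observe(): the state, without advancing time (a new reading comes with each control period).
- robot.read_camera(name): name is "scene" or "side" or "wrist"; returns a dict with "image" (420x560x3 uint8, red, green, blue), "fx", "fy", "cx", "cy" (pixels), "k1" (the pictures are not rectified: a ray, as slopes to the right and down, at radius r is drawn at 1 + k1 r^2 times it, then the intrinsics apply), "pose" (4x4, takes a point from camera to world coordinates). Camera axes: x right, y down, z forward; pixel columns grow to the right and rows downward; lengths in m; the calibration is good to about 2 mm. A picture is of the moment at which its call begins. There is no depth.
- robot.hand_in(): hands the job in; it is judged then, once.
The state is a dict: "time": time; "qpos": joint angles; "qvel": joint speeds; "joint_efforts": joint torques, N m; "tool_pos": TCP position; "tool_rot": TCP orientation; "contact_force": force on the tool from outside, world axes, zero at the start; "torque": the same for the moment, N m; "opening": finger opening in m; "grip_force": force on a finger pad.
Only numpy, scipy, OpenCV 4.12 (cv2) and the standard library are available. Lean on these libraries where they do the work, as an engineer would, in place of code of your own. Each camera call takes 0.05 s, during which the arm holds its last target. There are 200 camera calls.

## Task

The board shuttle of the inspection box is stuck on its rails with dried flux. Push the carriage towards the box until it breaks free, run it in to the stop hidden inside the box and press it up against that with a steady 10 N or so for half a second, never ramming the stop (20 N is too much); then turn the clamp lever fully round to lock the carriage there, and leave the other things on the bench where they are.

Things in the scene. Friction and masses are not known exactly. Their poses are not given: they have to be found in the camera images.
- station: Fixed aluminium base plate, 150 x 570 x 12 mm, with two rails and, at its +y end, the inspection box. It reaches 365 mm before the box's mouth and 205 mm behind it. Origin on the work surface under the middle of the mouth; y runs along the rails into the box, z up, x away from the robot. Its yaw is within 0.2 rad of the world's.
- box: White inspection box, fixed: 210 (x) x 200 (y) mm, 130 mm high, frame as the station's (mouth at y = 0). Inside, out of sight, a sprung rubber pad stops the carriage. It is set by hand: the carriage's origin meets it at a station y anywhere from -65 to -15 mm. The pad gives 1 mm per 4 N, up to 7 mm, then is hard. Over 20 N on it counts as ramming.
- carriage: Aluminium deck 120 (x) x 260 (y) mm, top 50 mm high, green circuit board on its front half. Slides along the station's y only; origin mid-deck on the rails' centre line at z = 0, axes as the station's. Starts at station y = -220 to -190 mm; on the flux it needs 9 to 18 N to move until past about -170 mm, then runs free with about 2.5 N and stays where left.
- handle (a point): The middle of the upright steel bow handle at the carriage's rear (-y) end, on the axis of its horizontal bar: bar 10 mm thick, 70 mm long along x, its axis 90 mm above the work surface and 118 mm behind the carriage's origin; 12 mm of deck lies behind it, and it is open below the bar down to the deck (50 mm high).
- clamp (a joint): Clamp lever on the carriage, rad: 0 = open, lever points to the station's -x (robot's side); it turns clockwise seen from above; 1.57 = closed, lever points along +y to the box. Starts at 0 to 0.25. Takes about 1.5 N near the tip, up to 3 N beyond 0.8, where its cam presses a gib on the rail. It stays where it is left.
- clamp_pivot (a point): On the vertical axis of the clamp lever, 80 mm above the work surface: 43.5 mm towards -x and 95 mm towards -y from the carriage's origin. The lever's boss is 24 mm in diameter, its top 70 mm above the work surface.
- clamp_tip (a point): The free end of the clamp lever, 62 mm out from its axis and 82 mm above the work surface. The black arm is 12 to 14 mm thick and rises gently from the boss: its axis is 79 mm high at 50 mm from the pivot, with 20 mm of air below it down to the deck's level.
- spool: Bystander: solder spool standing on end, 54 mm in diameter, 40 mm high; origin under its centre.
- flux_bottle: Bystander: small white bottle, 38 mm in diameter, 100 mm high; origin under its centre.
- tip_pot: Bystander: steel cup for cleaning iron tips, 60 mm in diameter, 45 mm high; origin under its centre.
- driver: Bystander: screwdriver with black handle, 150 mm long, lying on the bench; origin under its middle.
- cap_a: Bystander: black lens cap, 42 mm in diameter, 16 mm high; origin under its centre.
- cap_b: Bystander: black eyepiece cap, 34 mm in diameter, 24 mm high; origin under its centre.
- parts_tray: Bystander: blue parts tray with four pockets, 100 x 130 x 30 mm; origin under its centre.

How it is judged:
On the way, in this order (a step that is already met when the one before it is completed fails the run):
1. the carriage has broken free of the flux: its origin is past y = -165 mm of the station (y of carriage in the frame of station above -0.165 m).
2. the carriage is pressed against the hidden stop with at least 5 N for 0.3 s (contact force between carriage and box above 5 N), for 0.3 s.
3. the clamp lever is turned to at least 1.25 rad (value of joint clamp above 1.25 rad), for 0.1 s.
At the end, for the whole second after the job is handed in: The carriage is at rest inside the box, still touching the pad of the hidden stop (with more than 0.3 N), and its clamp lever is closed (beyond 1.25 rad) (contact force between carriage and box above 0.3 N and value of joint clamp above 1.25 rad and linear speed of carriage below 0.005 m/s).
It fails at once if the stop is rammed: more than 20 N between the carriage and the stop in the box (contact force between carriage and box above 20 N).
It fails at once if a bystander is moved more than 30 mm (distance of any of spool, flux_bottle, tip_pot, driver, cap_a, cap_b, parts_tray from where it was at the start of the episode above 0.03 m).
It also fails if it takes over 64 s, if anything falls off the work surface, if the arm or the gripper's body presses on something with over 40 N, if the wrist force passes 120 N, or if a joint passes its speed limit or range.

## Working session

There is one attempt and no reset: what is moved stays moved. The work goes in short steps, Python scripts to look and compute and a shell command to move; the robot and the scene stay as the last step left them, time stands still between calls to the robot, and variables do not carry over. Pictures are saved under pics/ and viewed, at most 10 in all, crops included, and the job is handed in when it is done.

```bash
ls; mkdir -p pics
python3 - <<'E'
from cell import robot
import cv2,numpy as np
o=robot.observe();print(o)
ims=[]
for n in ["scene","side","wrist"]:
    c=robot.read_camera(n);cv2.imwrite(f"pics/{n}0.png",c["image"][:,:,::-1]);print(n,c["fx"],c["cx"],c["cy"],c["k1"],np.round(c["pose"],3).tolist())
E
```

```text
cell.py
drive.py
pics
{'time': 0.0, 'qpos': array([-1.45995841e-01,  3.42721827e-01,  1.52505750e+00, -3.40775525e-06,
        1.27539232e+00, -1.45980167e-01]), 'qvel': array([ 0.00186793, -0.00024484,  0.00110892, -0.00156045,  0.00012037,
        0.00043704]), 'joint_efforts': array([ 7.61924657e-04, -4.31245601e+01, -2.44219762e+01,  7.17750052e-02,
        5.59406646e-02, -1.04314388e-04]), 'tool_pos': array([5.24853457e-01, 4.55284754e-05, 4.04031081e-01]), 'tool_rot': array([-3.14002998e+00, -2.26459570e-04,  1.57078147e+00]), 'contact_force': array([ 0.29052205,  0.3699606 , -0.6711362 ]), 'torque': array([-0.02504234,  0.04873583,  0.00086791]), 'grip_force': 0.0, 'opening': 0.09185031382742163}
scene 539.243022964382 267.86687229330784 209.9162023267984 -0.026004895090934357 [[-0.971, 0.13, -0.2, 0.815], [0.238, 0.582, -0.778, 0.861], [0.015, -0.803, -0.596, 0.798], [0.0, 0.0, 0.0, 1.0]]
side 468.08160229778593 277.5168821210169 210.13228189016178 0.046524393681824885 [[0.941, -0.182, 0.285, 0.252], [-0.337, -0.459, 0.822, -1.021], [-0.019, -0.87, -0.493, 0.639], [0.0, 0.0, 0.0, 1.0]]
wrist 313.06027758068996 276.7375191045582 205.44039889863782 -0.04528055613441897 [[1.0, 0.0, -0.0, 0.526], [0.0, -0.961, -0.276, 0.074], [-0.0, 0.276, -0.961, 0.384], [0.0, 0.0, 0.0, 1.0]]
```
View pics/scene0.png

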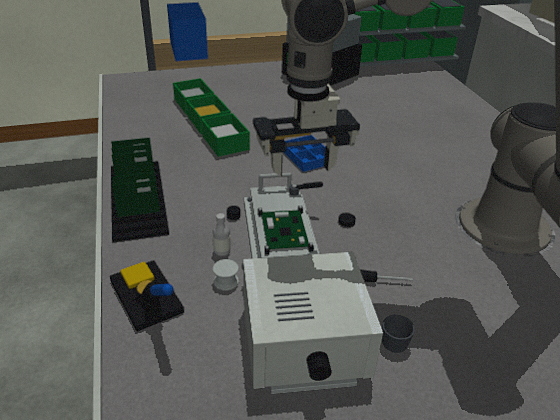

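View pics/side0.png

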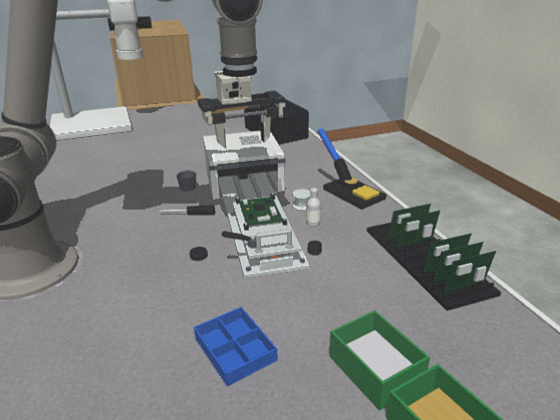

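View pics/wrist0.png

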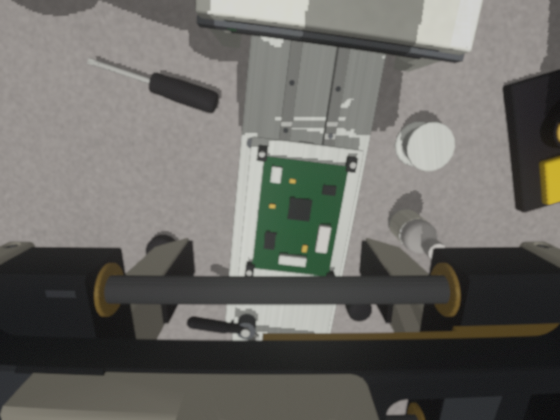

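The scene picture shows the carriage behind the box, with its handle near (275,183). In the side picture the handle is near (272,238) and the lever near (238,236). In the wrist picture the lever boss is at about (245,325) and the gripper hides the handle. I'll move back over the handle and look again.

```bash
echo '[-0.04, 0, 0, 0, 0, 0, -0.04, 0, 0, 0, 0, 0, -0.04, 0, 0, 0, 0, 0, -0.04, 0, 0, 0, 0, 0, -0.02, 0, 0, 0, 0, 0, 0, 0, 0, 0, 0, 0, 0, 0, 0, 0, 0, 0]' | python3 drive.py 0.0
```

Run:
```python
from cell import robot
import cv2,numpy as np,pickle
d={}
for n in ["scene","side","wrist"]:
    c=robot.read_camera(n);d[n]=c
pickle.dump(d,open("v1.pkl","wb"))
cv2.imwrite("pics/wrist1.png",d["wrist"]["image"][:,:,::-1])
s=cv2.resize(d["side"]["image"][170:290,190:330],None,fx=4,fy=4,interpolation=cv2.INTER_CUBIC)
cv2.imwrite("pics/side1.png",s[:,:,::-1])
```

```text
time: 0.73
tool_pos: [0.5248, -0.1809, 0.4041]
tool_rot: [-3.141, -0.001, 1.568]
contact_force: [-0.4, 0.4, -0.6]
opening: 0.0501
grip_force: 0.0
```

View pics/wrist1.png

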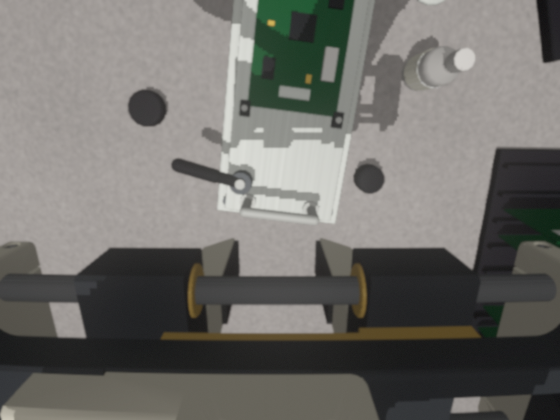

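View pics/side1.png

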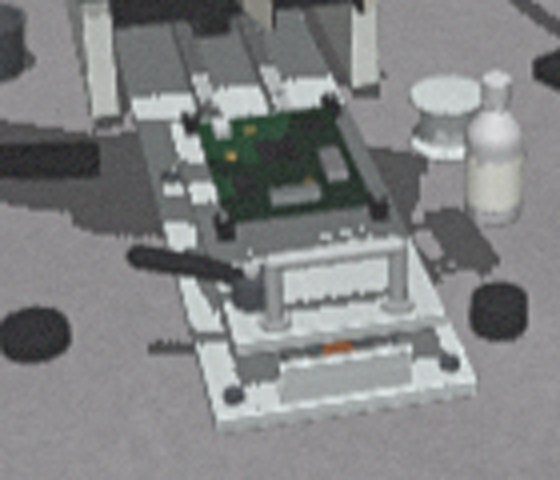

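Wrist: the handle bar runs from (244,213) to (315,219), the lever tip is at (176,165), the boss at (241,183) and the green board at the top. Side crop: the bar runs from (264,258) to (405,241) and the lever tip is at (132,256). Next I'll triangulate these.

```bash
cat > geo.py <<'E'
import numpy as np,cv2
def ray(c,uv):
    K=np.array([[c["fx"],0,c["cx"]],[0,c["fy"],c["cy"]],[0,0,1.]])
    p=cv2.undistortPoints(np.array([[uv]],float),K,np.array([c["k1"],0,0,0,0.]))[0,0]
    P=np.array(c["pose"]);d=P[:3,:3]@[p[0],p[1],1];return P[:3,3],d/np.linalg.norm(d)
def plane(c,uv,z):
    o,d=ray(c,uv);return o+d*(z-o[2])/d[2]
def tri(views):
    A=np.zeros((3,3));b=np.zeros(3)
    for c,uv in views:
        o,d=ray(c,uv);M=np.eye(3)-np.outer(d,d);A+=M;b+=M@o
    x=np.linalg.solve(A,b)
    return x,[np.linalg.norm(np.cross(x-ray(c,uv)[0],ray(c,uv)[1])) for c,uv in views]
E
python3 - <<'E'
import pickle,numpy as np,cv2
from geo import *
d=pickle.load(open("v1.pkl","rb"));w,s=d["wrist"],d["side"]
f=lambda a,b:(190+a/4,170+b/4)
for n,a,b in [("barL",(244,213),f(264,256)),("barR",(316,219),f(405,240)),("tip",(176,165),f(130,254)),("boss",(241,183),f(248,287))]:
    x,e=tri([(w,a),(s,b)]);print(n,x.round(4),np.round(e,4))
print("on planes",plane(w,(244,213),.09),plane(w,(316,219),.09),plane(w,(176,165),.082),plane(w,(241,183),.07))
# yaw from green board in wrist: project mask onto z=.055
im=w["image"].astype(int);m=((im[...,1]>im[...,0]+20)&(im[...,1]>im[...,2]+10)).astype(np.uint8);m[:,420:]=0;m[130:]=0
c=max(cv2.findContours(m,0,2)[0],key=cv2.contourArea)[:,0]
P=np.array([plane(w,q,.055)[:2] for q in c if q[1]>1])
# left/right edges per-row
for side in (np.min,np.max):
    E=[]
    for r in range(8,95,2):
        k=np.where(m[r])[0]
        E.append(plane(w,(side(k),r),.055)[:2])
    E=np.array(E);v=cv2.fitLine(E.astype(np.float32),cv2.DIST_HUBER,0,.001,.001).ravel();print("edge yaw",np.arctan2(-v[0]*np.sign(v[1]),abs(v[1])),v)
# deck white edge: bright mask
E
python3 - <<'E'
import pickle,cv2,numpy as np
d=pickle.load(open("v1.pkl","rb"));w=d["wrist"]["image"]
for r in (130,140,150,200,205): print(r,w[r,210:380].mean(1).astype(int).tolist())
E
```

```text
barL [ 0.4911 -0.1948  0.0944] [0.0033 0.0033]
barR [ 0.5656 -0.2029  0.092 ] [0.0008 0.0008]
tip [ 0.4259 -0.1497  0.0835] [0.0024 0.0024]
boss [ 0.4863 -0.1723  0.0615] [0.0022 0.0022]
on planes [ 0.49374235 -0.19711406  0.09      ] [ 0.56504471 -0.20333099  0.09      ] [ 0.42777031 -0.15063409  0.082     ] [ 0.48938819 -0.17113368  0.07      ]
edge yaw -0.10797986 [ 0.10777014  0.99417585  0.5026131  -0.05638504]
edge yaw -0.12903067 [ 0.12867293  0.99168706  0.5916182  -0.04284953]
130 [108, 113, 115, 116, 119, 126, 132, 140, 148, 154, 156, 157, 165, 186, 204, 213, 215, 215, 213, 211, 203, 183, 160, 150, 147, 146, 145, 145, 145, 145, 146, 146, 146, 146, 147, 148, 147, 146, 145, 144, 144, 144, 145, 156, 176, 193, 203, 209, 211, 211, 211, 208, 200, 178, 155, 146, 144, 144, 144, 143, 143, 145, 144, 144, 143, 144, 145, 145, 144, 144, 143, 142, 142, 142, 143, 144, 146, 145, 144, 142, 144, 152, 166, 183, 197, 204, 206, 205, 205, 205, 205, 206, 206, 205, 204, 204, 205, 206, 206, 206, 206, 205, 204, 203, 204, 205, 205, 204, 203, 203, 202, 191, 166, 144, 139, 140, 139, 138, 138, 139, 140,
[... 2962 characters left out ...]
13, 198, 169, 131, 107, 100, 100, 99, 98, 98, 101, 126, 164, 190, 200, 205, 210, 214, 215, 213, 211, 210, 212, 214, 214, 212, 212, 213, 215, 215, 214, 213, 212, 211, 211, 213, 215, 216, 215, 212, 209, 209, 210, 210, 211, 211, 211, 210, 210, 210, 209, 210, 211, 212, 213, 211, 210, 209, 210, 211, 211, 209, 206, 198, 184, 179, 188, 193, 190, 178, 153, 128, 120, 122, 125, 129, 137, 152, 168, 186, 198, 205, 208, 209, 209, 207, 206, 206, 208, 209, 209, 207, 204, 202, 204, 209, 212, 211, 201, 182, 167, 162, 160, 161, 161, 162, 162, 163, 164, 165, 164, 163, 163, 163, 163, 163, 164, 164, 164, 163, 163, 165, 166, 166, 165, 165, 164, 165, 165, 165, 164, 162, 162, 162, 162, 162, 163, 163, 163, 163, 163]
```

```bash
echo '[0, 0, 0, 0, 0, 0.11, -0.03, 0.003, 0, 0, 0, 0, -0.02, 0.003, 0, 0, 0, 0, 0, 0, 0.04, 0, 0, 0, 0, 0, 0.04, 0, 0, 0, 0, 0, 0.04, 0, 0, 0, 0, 0, 0.034, 0, 0, 0, 0, 0, 0, 0, 0, 0]' | python3 drive.py 0.0
python3 - <<'E'
from cell import robot
import cv2,numpy as np
for n,a in (("side",(slice(170,290),slice(190,330))),):
    c=robot.read_camera(n);s=cv2.resize(c["image"][a],None,fx=4,fy=4,interpolation=cv2.INTER_CUBIC);cv2.imwrite("pics/side2.png",s[:,:,::-1])
print(robot.observe()["contact_force"])
E
```

```text
time: 1.55
tool_pos: [0.5238, -0.2278, 0.2444]
tool_rot: [-3.13, -0.006, 1.463]
contact_force: [-2.0, 1.2, -0.1]
opening: 0.0
grip_force: 0.0
[0.31053783 0.69657688 0.591029  ]
```

View pics/side2.png

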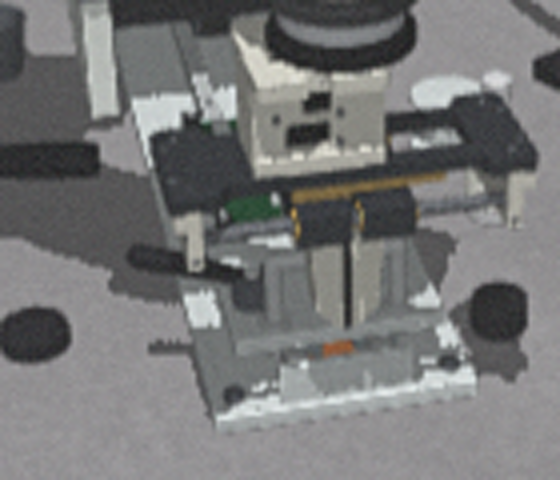

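The fingers are centred behind the bar (side crop, 345,290), with the bow legs either side. I'll advance slowly to contact.

```bash
echo '[0.006, 0, -0.004, 0, 0, 0, 0.004, 0, 0, 0, 0, 0, 0.002, 0, 0, 0, 0, 0, 0.002, 0, 0, 0, 0, 0, 0.001, 0, 0, 0, 0, 0]' | python3 drive.py; echo '[0.001, 0, 0, 0, 0, 0, 0.001, 0, 0, 0, 0, 0, 0.001, 0, 0, 0, 0, 0]' | python3 drive.py
```

```text
time: 2.02
tool_pos: [0.5276, -0.2153, 0.2565]
tool_rot: [3.138, 0.002, 1.461]
contact_force: [-0.2, -3.2, 2.8]
opening: 0.0009
grip_force: 1.6
time: 2.27
tool_pos: [0.5277, -0.2141, 0.2563]
tool_rot: [3.138, 0.004, 1.461]
contact_force: [-2.0, -9.2, 5.7]
opening: 0.0008
grip_force: 4.9
```

```bash
echo '[-0.003, 0, 0, 0, 0, 0, 0, 0, 0.008, 0, 0, 0, 0, 0, 0, 0, 0, 0, 0.002, 0, 0, 0, 0, 0, 0.001, 0, 0, 0, 0, 0]' | python3 drive.py; echo '[0.001, 0, 0, 0, 0, 0, 0.001, 0, 0, 0, 0, 0, 0.001, 0, 0, 0, 0, 0]' | python3 drive.py; echo '[0.001, 0, 0, 0, 0, 0, 0.001, 0, 0, 0, 0, 0, 0.001, 0, 0, 0, 0, 0]' | python3 drive.py
```

```text
time: 2.68
tool_pos: [0.5269, -0.2131, 0.2454]
tool_rot: [-3.139, 0.001, 1.461]
contact_force: [-2.0, -9.9, -7.7]
opening: 0.0005
grip_force: 4.8
time: 2.93
tool_pos: [0.5272, -0.2105, 0.2454]
tool_rot: [-3.139, 0.002, 1.461]
contact_force: [-2.0, -10.5, -6.7]
opening: 0.0007
grip_force: 4.9
time: 3.18
tool_pos: [0.5276, -0.2076, 0.2455]
tool_rot: [-3.139, 0.002, 1.461]
contact_force: [-1.5, -9.4, -7.0]
opening: 0.0004
grip_force: 4.9
```

The carriage is moving at about 10 N. It has at least 115 mm to go before the stop, so I can go on.

```bash
echo '[0.003, 0, -0.002, 0, 0, 0, 0.003, 0, 0, 0, 0, 0, 0.003, 0, 0, 0, 0, 0, 0.003, 0, 0, 0, 0, 0, 0.003, 0, 0, 0, 0, 0, 0.003, 0, 0, 0, 0, 0, 0.003, 0, 0, 0, 0, 0, 0.003, 0, 0, 0, 0, 0]' | python3 drive.py; echo '[0.003, 0, 0, 0, 0, 0, 0.003, 0, 0, 0, 0, 0, 0.003, 0, 0, 0, 0, 0, 0.003, 0, 0, 0, 0, 0, 0.003, 0, 0, 0, 0, 0, 0.003, 0, 0, 0, 0, 0, 0.003, 0, 0, 0, 0, 0, 0.003, 0, 0, 0, 0, 0]' | python3 drive.py
```

```text
time: 3.85
tool_pos: [0.5303, -0.1839, 0.2475]
tool_rot: [-3.14, 0.002, 1.461]
contact_force: [-1.0, -10.5, -7.0]
opening: 0.0003
grip_force: 5.4
time: 4.52
tool_pos: [0.5333, -0.1584, 0.2484]
tool_rot: [-3.141, -0.0, 1.461]
contact_force: [-0.6, -2.6, -1.1]
opening: 0.0008
grip_force: 1.3
```

```bash
echo '[0.003, 0, 0, 0, 0, 0, 0.004, 0, 0, 0, 0, 0, 0.004, 0, 0, 0, 0, 0, 0.004, 0, 0, 0, 0, 0, 0.004, 0, 0, 0, 0, 0, 0.004, 0, 0, 0, 0, 0, 0.004, 0, 0, 0, 0, 0, 0.004, 0, 0, 0, 0, 0]' | python3 drive.py; echo '[0.004, 0, 0, 0, 0, 0, 0.004, 0, 0, 0, 0, 0, 0.004, 0, 0, 0, 0, 0, 0.004, 0, 0, 0, 0, 0, 0.004, 0, 0, 0, 0, 0, 0.003, 0, 0, 0, 0, 0, 0.002, 0, 0, 0, 0, 0, 0.002, 0, 0, 0, 0, 0]' | python3 drive.py
cat > chk.py <<'E'
import sys,numpy as np
from cell import robot
o=robot.observe();y=o["tool_rot"][2]
f=-(o["contact_force"][:2]@[np.cos(y),np.sin(y)])
print("push %.1f"%f,o["tool_pos"].round(4));sys.exit(f>float(sys.argv[1]))
E
python3 chk.py 5
```

```text
time: 5.18
tool_pos: [0.5369, -0.1275, 0.2488]
tool_rot: [3.141, 0.0, 1.461]
contact_force: [1.2, -3.0, -1.7]
opening: 0.0002
grip_force: 1.3
time: 5.85
tool_pos: [0.5399, -0.1009, 0.2489]
tool_rot: [3.141, 0.0, 1.461]
contact_force: [0.4, -2.8, -0.7]
opening: 0.0003
grip_force: 1.3
push 2.7 [ 0.5399 -0.1009  0.2489]False
```

```bash
sed -i 's/sys.exit(f>float(sys.argv\[1\]))/sys.exit(int(f>float(sys.argv[1])))/' chk.py
c="python3 chk.py 4.5"; set -e
echo '[0.002, 0, 0, 0, 0, 0, 0, 0, 0, 0, 0, 0]' | python3 drive.py >/dev/null; $c
echo '[0.002, 0, 0, 0, 0, 0, 0, 0, 0, 0, 0, 0]' | python3 drive.py >/dev/null; $c
echo '[0.002, 0, 0, 0, 0, 0, 0, 0, 0, 0, 0, 0]' | python3 drive.py >/dev/null; $c
echo '[0.002, 0, 0, 0, 0, 0, 0, 0, 0, 0, 0, 0]' | python3 drive.py >/dev/null; $c
echo '[0.002, 0, 0, 0, 0, 0, 0, 0, 0, 0, 0, 0]' | python3 drive.py >/dev/null; $c
echo '[0.002, 0, 0, 0, 0, 0, 0, 0, 0, 0, 0, 0]' | python3 drive.py >/dev/null; $c
echo '[0.002, 0, 0, 0, 0, 0, 0, 0, 0, 0, 0, 0]' | python3 drive.py >/dev/null; $c
echo '[0.002, 0, 0, 0, 0, 0, 0, 0, 0, 0, 0, 0]' | python3 drive.py >/dev/null; $c
echo '[0.002, 0, 0, 0, 0, 0, 0, 0, 0, 0, 0, 0]' | python3 drive.py >/dev/null; $c
echo '[0.002, 0, 0, 0, 0, 0, 0, 0, 0, 0, 0, 0]' | python3 drive.py >/dev/null; $c
```

```text
push 1.0 [ 0.54   -0.0987  0.2489]
push 0.6 [ 0.5402 -0.0969  0.2489]
push 1.2 [ 0.5404 -0.095   0.2488]
push 1.3 [ 0.5406 -0.0929  0.2488]
push 1.9 [ 0.5409 -0.0909  0.2488]
push 1.3 [ 0.5411 -0.0889  0.2487]
push 1.6 [ 0.5413 -0.0869  0.2487]
push 0.7 [ 0.5416 -0.0849  0.2487]
push 1.8 [ 0.5418 -0.0829  0.2487]
push 0.8 [ 0.542  -0.0809  0.2487]
```

```bash
c="python3 chk.py 4.5"; set -e
echo '[0.002, 0, 0, 0, 0, 0, 0, 0, 0, 0, 0, 0]' | python3 drive.py >/dev/null; $c
echo '[0.002, 0, 0, 0, 0, 0, 0, 0, 0, 0, 0, 0]' | python3 drive.py >/dev/null; $c
echo '[0.002, 0, 0, 0, 0, 0, 0, 0, 0, 0, 0, 0]' | python3 drive.py >/dev/null; $c
echo '[0.002, 0, 0, 0, 0, 0, 0, 0, 0, 0, 0, 0]' | python3 drive.py >/dev/null; $c
echo '[0.002, 0, 0, 0, 0, 0, 0, 0, 0, 0, 0, 0]' | python3 drive.py >/dev/null; $c
echo '[0.002, 0, 0, 0, 0, 0, 0, 0, 0, 0, 0, 0]' | python3 drive.py >/dev/null; $c
echo '[0.002, 0, 0, 0, 0, 0, 0, 0, 0, 0, 0, 0]' | python3 drive.py >/dev/null; $c
echo '[0.002, 0, 0, 0, 0, 0, 0, 0, 0, 0, 0, 0]' | python3 drive.py >/dev/null; $c
echo '[0.002, 0, 0, 0, 0, 0, 0, 0, 0, 0, 0, 0]' | python3 drive.py >/dev/null; $c
echo '[0.002, 0, 0, 0, 0, 0, 0, 0, 0, 0, 0, 0]' | python3 drive.py >/dev/null; $c
echo '[0.002, 0, 0, 0, 0, 0, 0, 0, 0, 0, 0, 0]' | python3 drive.py >/dev/null; $c
echo '[0.002, 0, 0, 0, 0, 0, 0, 0, 0, 0, 0, 0]' | python3 drive.py >/dev/null; $c
echo '[0.002, 0, 0, 0, 0, 0, 0, 0, 0, 0, 0, 0]' | python3 drive.py >/dev/null; $c
echo '[0.002, 0, 0, 0, 0, 0, 0, 0, 0, 0, 0, 0]' | python3 drive.py >/dev/null; $c
echo '[0.002, 0, 0, 0, 0, 0, 0, 0, 0, 0, 0, 0]' | python3 drive.py >/dev/null; $c
echo '[0.002, 0, 0, 0, 0, 0, 0, 0, 0, 0, 0, 0]' | python3 drive.py >/dev/null; $c
echo '[0.002, 0, 0, 0, 0, 0, 0, 0, 0, 0, 0, 0]' | python3 drive.py >/dev/null; $c
echo '[0.002, 0, 0, 0, 0, 0, 0, 0, 0, 0, 0, 0]' | python3 drive.py >/dev/null; $c
echo '[0.002, 0, 0, 0, 0, 0, 0, 0, 0, 0, 0, 0]' | python3 drive.py >/dev/null; $c
echo '[0.002, 0, 0, 0, 0, 0, 0, 0, 0, 0, 0, 0]' | python3 drive.py >/dev/null; $c
echo '[0.002, 0, 0, 0, 0, 0, 0, 0, 0, 0, 0, 0]' | python3 drive.py >/dev/null; $c
echo '[0.002, 0, 0, 0, 0, 0, 0, 0, 0, 0, 0, 0]' | python3 drive.py >/dev/null; $c
```

```text
push 0.9 [ 0.5422 -0.079   0.2487]
push 2.1 [ 0.5424 -0.077   0.2487]
push 0.6 [ 0.5426 -0.075   0.2487]
push 1.5 [ 0.5429 -0.073   0.2487]
push 0.0 [ 0.5431 -0.071   0.2487]
push 0.6 [ 0.5433 -0.069   0.2487]
push 1.2 [ 0.5435 -0.067   0.2487]
push 1.2 [ 0.5437 -0.065   0.2487]
push 1.4 [ 0.5439 -0.0631  0.2487]
push 1.3 [ 0.5442 -0.0611  0.2487]
push 2.0 [ 0.5444 -0.0591  0.2487]
push 0.6 [ 0.5446 -0.0571  0.2487]
push 1.7 [ 0.5448 -0.0551  0.2487]
push 1.9 [ 0.545  -0.0531  0.2487]
push 2.0 [ 0.5453 -0.0511  0.2487]
push 2.0 [ 0.5455 -0.0492  0.2488]
push 1.4 [ 0.5457 -0.0472  0.2487]
push 0.9 [ 0.5459 -0.0452  0.2488]
push 1.6 [ 0.5462 -0.0432  0.2487]
push 1.9 [ 0.5464 -0.0412  0.2487]
push 1.1 [ 0.5466 -0.0392  0.2487]
push 2.3 [ 0.5468 -0.0372  0.2488]
```

```bash
c="python3 chk.py 4.5"; set -e
echo '[0.002, 0, 0, 0, 0, 0, 0, 0, 0, 0, 0, 0]' | python3 drive.py >/dev/null; $c
echo '[0.002, 0, 0, 0, 0, 0, 0, 0, 0, 0, 0, 0]' | python3 drive.py >/dev/null; $c
echo '[0.002, 0, 0, 0, 0, 0, 0, 0, 0, 0, 0, 0]' | python3 drive.py >/dev/null; $c
echo '[0.002, 0, 0, 0, 0, 0, 0, 0, 0, 0, 0, 0]' | python3 drive.py >/dev/null; $c
echo '[0.002, 0, 0, 0, 0, 0, 0, 0, 0, 0, 0, 0]' | python3 drive.py >/dev/null; $c
echo '[0.002, 0, 0, 0, 0, 0, 0, 0, 0, 0, 0, 0]' | python3 drive.py >/dev/null; $c
echo '[0.002, 0, 0, 0, 0, 0, 0, 0, 0, 0, 0, 0]' | python3 drive.py >/dev/null; $c
echo '[0.002, 0, 0, 0, 0, 0, 0, 0, 0, 0, 0, 0]' | python3 drive.py >/dev/null; $c
echo '[0.002, 0, 0, 0, 0, 0, 0, 0, 0, 0, 0, 0]' | python3 drive.py >/dev/null; $c
echo '[0.002, 0, 0, 0, 0, 0, 0, 0, 0, 0, 0, 0]' | python3 drive.py >/dev/null; $c
echo '[0.002, 0, 0, 0, 0, 0, 0, 0, 0, 0, 0, 0]' | python3 drive.py >/dev/null; $c
echo '[0.002, 0, 0, 0, 0, 0, 0, 0, 0, 0, 0, 0]' | python3 drive.py >/dev/null; $c
echo '[0.002, 0, 0, 0, 0, 0, 0, 0, 0, 0, 0, 0]' | python3 drive.py >/dev/null; $c
echo '[0.002, 0, 0, 0, 0, 0, 0, 0, 0, 0, 0, 0]' | python3 drive.py >/dev/null; $c
echo '[0.002, 0, 0, 0, 0, 0, 0, 0, 0, 0, 0, 0]' | python3 drive.py >/dev/null; $c
echo '[0.002, 0, 0, 0, 0, 0, 0, 0, 0, 0, 0, 0]' | python3 drive.py >/dev/null; $c
echo '[0.002, 0, 0, 0, 0, 0, 0, 0, 0, 0, 0, 0]' | python3 drive.py >/dev/null; $c
echo '[0.002, 0, 0, 0, 0, 0, 0, 0, 0, 0, 0, 0]' | python3 drive.py >/dev/null; $c
echo '[0.002, 0, 0, 0, 0, 0, 0, 0, 0, 0, 0, 0]' | python3 drive.py >/dev/null; $c
echo '[0.002, 0, 0, 0, 0, 0, 0, 0, 0, 0, 0, 0]' | python3 drive.py >/dev/null; $c
echo '[0.002, 0, 0, 0, 0, 0, 0, 0, 0, 0, 0, 0]' | python3 drive.py >/dev/null; $c
echo '[0.002, 0, 0, 0, 0, 0, 0, 0, 0, 0, 0, 0]' | python3 drive.py >/dev/null; $c
```

```text
push 2.0 [ 0.547  -0.0352  0.2487]
push 0.6 [ 0.5473 -0.0332  0.2488]
push 0.8 [ 0.5475 -0.0312  0.2487]
push 0.8 [ 0.5477 -0.0293  0.2487]
push 2.3 [ 0.5479 -0.0274  0.2487]
push 4.2 [ 0.5481 -0.0259  0.2488]
push 9.6 [ 0.5483 -0.0245  0.2488]
```

```bash
echo '[0.0005, 0, 0, 0, 0, 0, 0, 0, 0, 0, 0, 0, 0, 0, 0, 0, 0, 0]' | python3 drive.py; python3 chk.py 14; echo '[0, 0, 0, 0, 0, 0, 0, 0, 0, 0, 0, 0, 0, 0, 0, 0, 0, 0, 0, 0, 0, 0, 0, 0, 0, 0, 0, 0, 0, 0, 0, 0, 0, 0, 0, 0]' | python3 drive.py; python3 chk.py 14
```

```text
time: 12.6
tool_pos: [0.5483, -0.0245, 0.2488]
tool_rot: [3.142, 0.003, 1.461]
contact_force: [-1.1, -11.5, -0.5]
opening: 0.0005
grip_force: 5.4
push 11.5 [ 0.5483 -0.0245  0.2488]
time: 13.1
tool_pos: [0.5483, -0.0244, 0.2488]
tool_rot: [3.142, 0.003, 1.461]
contact_force: [-0.3, -10.1, -0.4]
opening: 0.0004
grip_force: 5.4
push 10.1 [ 0.5483 -0.0244  0.2488]
```

The carriage was pressed at about 10 N for 0.75 s. Now I'll back off, rise and look at the lever.

```bash
echo '[-0.001, 0, 0, 0, 0, 0, -0.002, 0, 0, 0, 0, 0, -0.005, 0, 0, 0, 0, 0, -0.015, 0, 0, 0, 0, 0, 0, 0, -0.04, 0, 0, 0, 0, 0, -0.04, 0, 0, 0, 0, 0, -0.04, 0, 0, 0, 0, 0, -0.03, 0, 0, 0]' | python3 drive.py; echo '[0.04, 0, 0, 0, 0, 0, 0.03, 0, 0, 0, 0, 0, 0, 0, 0, 0, 0, 0, 0, 0, 0, 0, 0, 0, 0, 0, 0, 0, 0, 0]' | python3 drive.py
python3 - <<'E'
from cell import robot
import cv2,pickle
d={n:robot.read_camera(n) for n in ("wrist","side")}
pickle.dump(d,open("v2.pkl","wb"))
w=d["wrist"]["image"][120:260,140:340];cv2.imwrite("pics/w3.png",cv2.resize(w,None,fx=4,fy=4,interpolation=cv2.INTER_CUBIC)[:,:,::-1])
s=d["side"]["image"][130:250,190:330];cv2.imwrite("pics/s3.png",cv2.resize(s,None,fx=4,fy=4,interpolation=cv2.INTER_CUBIC)[:,:,::-1])
E
```

```text
time: 13.77
tool_pos: [0.5456, -0.0457, 0.4019]
tool_rot: [3.139, -0.001, 1.461]
contact_force: [0.9, 0.4, -0.1]
opening: 0.0007
grip_force: 0.0
time: 14.18
tool_pos: [0.5533, 0.0236, 0.3984]
tool_rot: [-3.141, 0.0, 1.462]
contact_force: [0.5, -1.1, 0.4]
opening: 0.0002
grip_force: 0.0
```

View pics/w3.png

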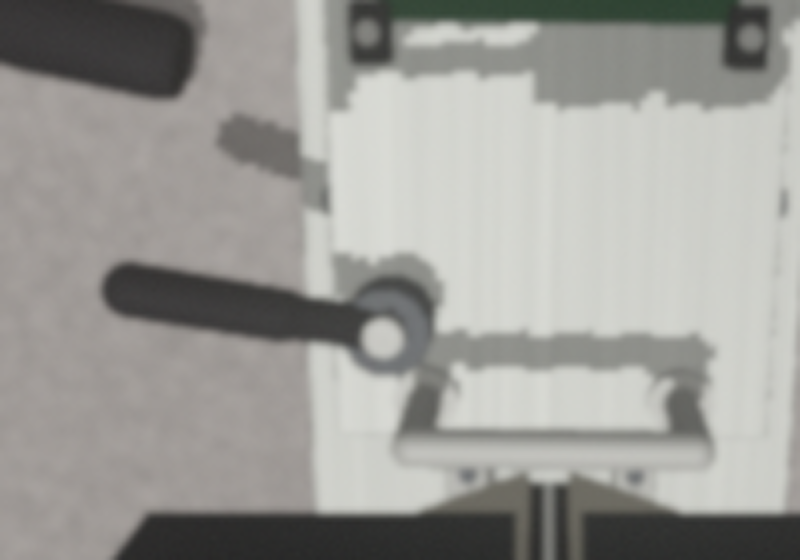

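View pics/s3.png

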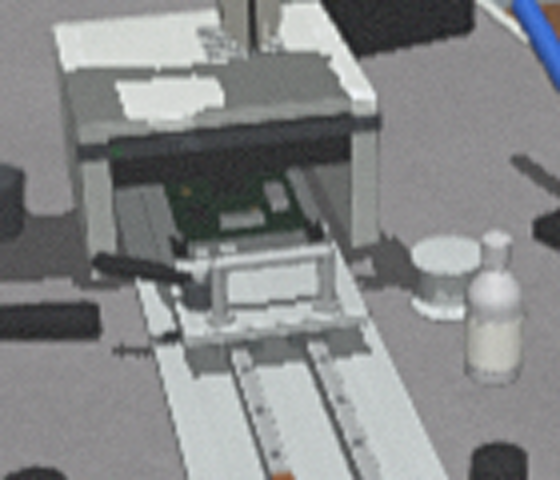

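Wrist crop: lever tip at (103,288), boss top at (382,338), bar from (395,447) to (713,452). Side crop: lever tip at (95,260), bar from (210,263) to (333,246), and the driver lies left of the lever at (50,320).

Run:
```python
import pickle,numpy as np
from geo import *
d=pickle.load(open("v2.pkl","rb"));w,s=d["wrist"],d["side"]
g=lambda a,b:(140+a/4,120+b/4); f=lambda a,b:(190+a/4,130+b/4)
for n,a,b in [("tip",(103,288),(95,258)),("barL",(395,447),(210,262)),("barR",(713,452),(333,246))]:
    x,e=tri([(w,g(*a)),(s,f(*b))]);print(n,x.round(4),np.round(e,4))
piv=plane(w,g(382,338),.072)[:2];bl=plane(w,g(395,447),.09);br=plane(w,g(713,452),.09);tip=plane(w,g(103,288),.082)[:2]
# cross-check boss from bar centre
u=np.array([.11,.994]);v=np.array([.994,-.11]);bc=(bl+br)[:2]/2
p2=bc-.0435*v+.023*u
print("piv",piv,p2,"bar",bc,"tip",tip,"r",np.linalg.norm(tip-piv))
p=(piv+p2)/2;q=tip-p;th=np.arctan2(q@u,-(q@v));print("clamp",th)
t0=np.array([.5533,.0236])
for t in (th-.3,th,.4,.6,.8,1.0,1.2,1.4,1.57):
    c=np.array([-np.cos(t),np.sin(t)])*.045-.0065*np.array([np.sin(t),np.cos(t)])-[.019,.0095]
    W=p+c[0]*v+c[1]*u;dl=W-t0
    print("%.2f"%t,"finger st-rel-piv",c.round(4),"world",W.round(4),"tool dx,dy from now",(dl@u).round(4),(dl@v).round(4))
```

```text
tip [0.4476 0.0389 0.0856] [0.0003 0.0003]
barL [ 0.5124 -0.0065  0.0924] [0.0013 0.0013]
barR [ 0.5901 -0.016   0.0935] [0.0004 0.0004]
piv [0.51107611 0.01541642] [0.51134549 0.01501796] bar [ 0.55205449 -0.01262904] tip [0.44647114 0.03815137] r 0.0684885416396581
clamp 0.23024264026595048
-0.07 finger st-rel-piv [-0.0634 -0.0191] world [0.4461 0.0032] tool dx,dy from now -0.0321 -0.1044
0.23 finger st-rel-piv [-0.0643 -0.0056] world [0.4467 0.0168] tool dx,dy from now -0.0185 -0.1052
0.40 finger st-rel-piv [-0.063  0.002] world [0.4488 0.0242] tool dx,dy from now -0.0109 -0.1039
0.60 finger st-rel-piv [-0.0598  0.0105] world [0.4529 0.0323] tool dx,dy from now -0.0024 -0.1007
0.80 finger st-rel-piv [-0.055   0.0183] world [0.4585 0.0394] tool dx,dy from now 0.0053 -0.0959
1.00 finger st-rel-piv [-0.0488  0.0249] world [0.4655 0.0453] tool dx,dy from now 0.0119 -0.0897
1.20 finger st-rel-piv [-0.0414  0.0301] world [0.4734 0.0497] tool dx,dy from now 0.0171 -0.0823
1.40 finger st-rel-piv [-0.0331  0.0337] world [0.4821 0.0524] tool dx,dy from now 0.0208 -0.074
1.57 finger st-rel-piv [-0.0255  0.0355] world [0.4897 0.0533] tool dx,dy from now 0.0225 -0.0665
```

```bash
echo '[-0.017, -0.035, 0, 0, 0, 0, -0.017, -0.035, 0, 0, 0, 0, -0.016, -0.035, 0, 0, 0, 0, 0, 0, 0, 0, 0, 0, 0, 0, 0.04, 0, 0, 0, 0, 0, 0.04, 0, 0, 0, 0, 0, 0.04, 0, 0, 0, 0, 0, 0.032, 0, 0, 0]' | python3 drive.py; echo '[0, 0, 0, 0, 0, 0, 0, 0, 0, 0, 0, 0, 0, 0, 0, 0, 0, 0]' | python3 drive.py
python3 - <<'E'
import numpy as np
from cell import robot
o=robot.observe();y=o["tool_rot"][2];u=np.array([np.cos(y),np.sin(y)]);v=np.array([u[1],-u[0]]);q=o["tool_pos"][:2]-[.5112,.0152]
print("rel piv x %.4f y %.4f"%(q@v,q@u))
E
```

```text
time: 14.95
tool_pos: [0.4428, -0.0153, 0.2447]
tool_rot: [-3.141, -0.0, 1.459]
contact_force: [-0.1, 0.4, -0.1]
opening: 0.0008
grip_force: 0.0
time: 15.2
tool_pos: [0.4445, -0.0151, 0.2482]
tool_rot: [3.139, 0.0, 1.46]
contact_force: [0.8, 0.9, -0.2]
opening: 0.0005
grip_force: 0.0
rel piv x -0.0630 y -0.0375
```

```bash
echo '[0.01, 0, 0.002, 0, 0, 0, 0.01, 0, 0, 0, 0, 0, 0.006, 0, 0, 0, 0, 0, 0.004, 0, 0, 0, 0, 0, 0.004, 0, 0, 0, 0, 0, 0.004, 0, 0, 0, 0, 0, 0.002, 0, 0, 0, 0, 0]' | python3 drive.py; echo '[0.004, 0.0015, 0, 0, 0, 0, 0.004, 0.0015, 0, 0, 0, 0, 0.004, 0.0025, 0, 0, 0, 0, 0.004, 0.0025, 0, 0, 0, 0, 0, 0, 0, 0, 0, 0]' | python3 drive.py
```

```text
time: 15.78
tool_pos: [0.4483, 0.0257, 0.245]
tool_rot: [3.141, 0.0, 1.461]
contact_force: [1.1, -1.5, 0.8]
opening: 0.0006
grip_force: 0.7
time: 16.2
tool_pos: [0.4583, 0.0408, 0.2447]
tool_rot: [3.141, -0.0, 1.461]
contact_force: [-1.0, -0.4, -0.1]
opening: 0.0003
grip_force: 0.3
```

Contact has been made. I'll continue round the arc.

```bash
echo '[0.0033, 0.0031, 0, 0, 0, 0, 0.0033, 0.0031, 0, 0, 0, 0, 0.0026, 0.0037, 0, 0, 0, 0, 0.0026, 0.0037, 0, 0, 0, 0, 0, 0, 0, 0, 0, 0]' | python3 drive.py; echo '[0.0018, 0.0041, 0, 0, 0, 0, 0.0018, 0.0042, 0, 0, 0, 0, 0.001, 0.004, 0, 0, 0, 0, 0.0008, 0.0036, 0, 0, 0, 0, 0, 0, 0, 0, 0, 0]' | python3 drive.py
python3 - <<'E'
from cell import robot
import cv2,numpy as np
s=robot.read_camera("side")["image"][130:250,190:330];c=robot.read_camera("scene");
a=cv2.resize(s,None,fx=4,fy=4,interpolation=cv2.INTER_CUBIC);b=c["image"][130:310,200:400];b=cv2.resize(b,(533,480))[:, :240*2]
cv2.imwrite("pics/s4.png",cv2.resize(np.hstack([a[:,:],b]),(800,369))[:,:,::-1])
o=robot.observe();print(o["contact_force"],o["tool_pos"])
E
```

```text
time: 16.62
tool_pos: [0.4732, 0.0509, 0.2446]
tool_rot: [3.141, -0.0, 1.461]
contact_force: [-1.6, 0.3, 0.7]
opening: 0.0006
grip_force: 0.4
time: 17.03
tool_pos: [0.49, 0.0542, 0.2449]
tool_rot: [3.14, -0.0, 1.461]
contact_force: [-1.0, 0.8, -0.6]
opening: 0.0001
grip_force: 0.6
[-0.13340696 -0.28311722  0.13806468] [0.48956796 0.0539466  0.24487161]
```

View pics/s4.png

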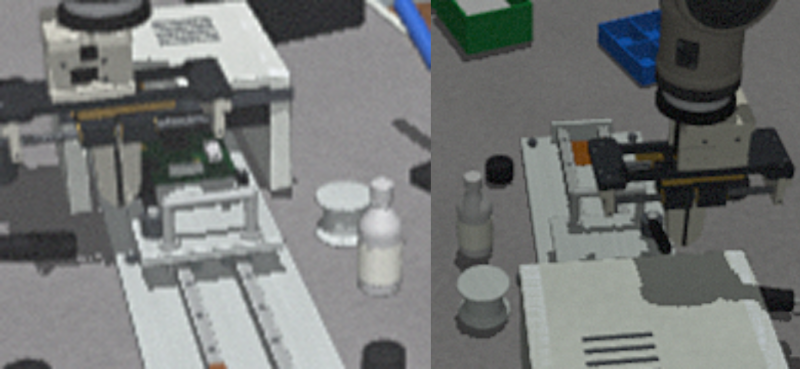

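The lever (right half, 655,232) now points nearly along the rails towards the box. I'll push sideways to its end stop.

```bash
set -e; echo '[0, 0.002, 0, 0, 0, 0, 0, 0.001, 0, 0, 0, 0, 0, 0, 0, 0, 0, 0]' | python3 drive.py; echo '[0, 0.002, 0, 0, 0, 0, 0, 0.001, 0, 0, 0, 0, 0, 0, 0, 0, 0, 0]' | python3 drive.py
```

```text
time: 17.38
tool_pos: [0.4916, 0.0538, 0.2447]
tool_rot: [-3.14, -0.0, 1.461]
contact_force: [-5.1, 0.9, 3.3]
opening: 0.0004
grip_force: 2.4
time: 17.63
tool_pos: [0.4931, 0.0537, 0.2446]
tool_rot: [-3.135, 0.0, 1.461]
contact_force: [-12.0, 1.7, 10.1]
opening: 0.0001
grip_force: 7.0
```

That is the end stop, with the force rising to 12 N. I'll retreat and check.

```bash
echo '[0, -0.002, 0, 0, 0, 0, 0, -0.006, 0, 0, 0, 0, 0, -0.03, 0, 0, 0, 0, 0, 0, -0.04, 0, 0, 0, 0, 0, -0.04, 0, 0, 0, 0, 0, -0.04, 0, 0, 0, 0, 0, -0.03, 0, 0, 0, -0.01, 0.02, 0, 0, 0, 0]' | python3 drive.py; echo '[-0.02, 0.04, 0, 0, 0, 0, -0.02, 0.04, 0, 0, 0, 0, 0, 0, 0, 0, 0, 0, 0, 0, 0, 0, 0, 0, 0, 0, 0, 0, 0, 0]' | python3 drive.py
python3 - <<'E'
from cell import robot
import cv2,pickle
d=robot.read_camera("wrist");pickle.dump(d,open("v3.pkl","wb"))
cv2.imwrite("pics/w5.png",cv2.resize(d["image"][100:260,140:340],None,fx=3.7,fy=3.7,interpolation=cv2.INTER_CUBIC)[:,:,::-1])
E
```

```text
time: 18.3
tool_pos: [0.4754, 0.0465, 0.4016]
tool_rot: [3.13, -0.001, 1.462]
contact_force: [1.5, 0.5, 0.2]
opening: 0.0005
grip_force: 0.0
time: 18.72
tool_pos: [0.5458, 0.0, 0.3943]
tool_rot: [-3.141, -0.0, 1.46]
contact_force: [-0.2, -0.8, -0.3]
opening: 0.0002
grip_force: 0.0
```

View pics/w5.png

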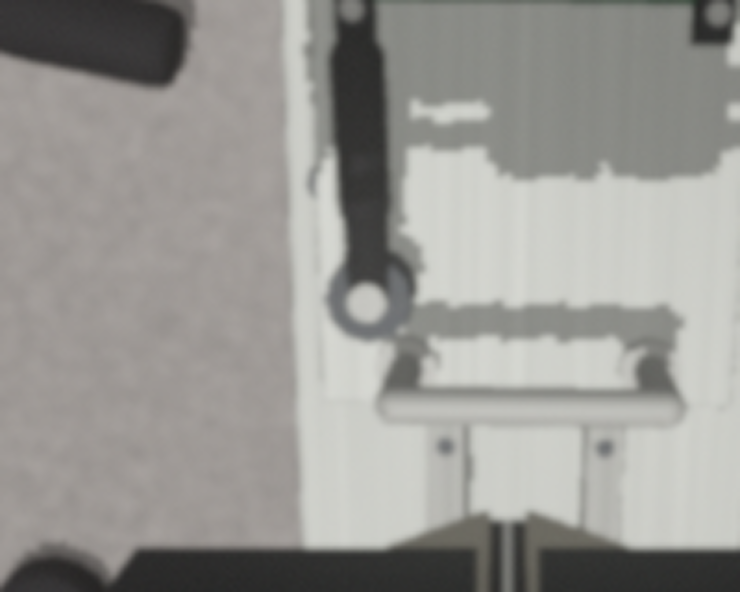

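The lever now points from the boss (366,302) straight up towards the box (357,20), so it is closed. I'll check that the bar hasn't shifted, then hand in.

Run:
```python
import pickle,numpy as np
from geo import *
from cell import robot
w=pickle.load(open("v3.pkl","rb"));g=lambda a,b:(140+a/3.7,100+b/3.7)
b=(plane(w,g(378,406),.09)+plane(w,g(686,408),.09))/2
print("bar",b, "before [0.5521 -0.0126]")
if abs(b[1]+.0126)<.003: print(robot.hand_in())
```

```text
bar [ 0.55226067 -0.01263221  0.09      ] before [0.5521 -0.0126]
the job is handed in; nothing more can be done
None
```

The job is handed in: the carriage broke free at about 10 N, was pressed on the stop at about 10 N for over half a second (highest reading 11.5 N), and was then locked with the lever turned to its end stop; the handle hadn't shifted during clamping. I never touched the other items, but the pad force after locking couldn't be measured, and no verdict came back.

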